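# Preset the bench supply: coarse knob, then fine knob

### The job

Preset the blue bench power supply before a board is powered from it. First turn the large lower (coarse) knob of its coaxial pair until its green pointer lines up with the green mark on the dial plate, then turn the small upper (fine) knob until its orange pointer lines up with the orange mark, leaving the coarse knob on its mark. Do not touch the grey supply.

Things in the scene. Friction and masses are not known exactly. Their poses are not given: they have to be found in the camera images.
- dial (a point): On the vertical axis of both knobs at panel height, 45 mm above the bench. Blue case 120 (x) x 170 (y) x 45 mm, firmly fixed; x points to its back, y to its left, z up; its middle is 25 mm to -y of this point. Panel: nothing over 4 mm tall but the knobs. Marks on a white disc, 33 to 47 mm from the axis: green bar 40 degrees left (counterclockwise from above) of x, orange bar 40 degrees right.
- coarse (a joint): Large lower knob: black, ribbed, round, 54 mm across (57 over its green pointer), 4 to 26 mm above the panel. Rad, counterclockwise from above positive, 0 with the green pointer on the green mark. Starts 0.6 to 1.3 rad counterclockwise of it. Friction about 0.1 N m; stays where left, no stop nearby, independent of the upper knob.
- fine (a joint): Small upper knob, same axis: dark steel, round, 30 mm across at the foot, 28 at the top, 29 to 54 mm above the panel (3 mm over the large knob), orange pointer on top. Rad, counterclockwise from above positive, 0 with the orange pointer on the orange mark. Starts 0.6 to 1.3 rad clockwise of it. Friction about 0.05 N m; stays where left, no stop nearby.
- grey_supply: Second supply, like the blue one but with a grey case; not to be touched. Origin on the bench under the middle of its case, axes as for the blue one; its knobs stand 25 mm to +y of that and reach 99 mm above the bench. The two stand side by side, middles at least 0.26 m apart, either one at the left.

How it is judged:
On the way, in this order (a step that is already met when the one before it is completed fails the run):
1. the coarse knob's green pointer stands on the green mark, within 12 degrees (value of joint coarse between -0.21 and 0.21 rad and velocity of joint coarse between -0.1 and 0.1 rad/s), for 0.2 s.
2. then the fine knob's orange pointer stands on the orange mark, within 12 degrees (value of joint fine between -0.21 and 0.21 rad and velocity of joint fine between -0.1 and 0.1 rad/s), for 0.2 s.
At the end, for the whole second after the job is handed in: The coarse knob's green pointer is within 12 degrees of the green mark and the fine knob's orange pointer within 12 degrees of the orange mark (value of joint coarse between -0.21 and 0.21 rad and value of joint fine between -0.21 and 0.21 rad); the robot touches nothing.
It fails at once if the robot touches the grey supply with more than 1 N (contact force between any of the fingers, the arm and grey_supply above 1 N).
It also fails if it takes over 42 s, if anything falls off the work surface, if the arm or the gripper's body presses on something with over 40 N, if the wrist force passes 120 N, or if a joint passes its speed limit or range.

### The arm

A 6-joint arm with a two-finger parallel gripper is mounted at the origin on a cart in front of the work surface, level with it; the furniture and walls round the work are solid. World frame = base frame: x ahead of the robot, y to its left, z up, the work surface at z = 0. Lengths are in m, angles in rad, forces in N, time in s.
With the tool pointing down it reaches from about 0.3 to 0.875 m from the base axis. Payload 6.4 kg.
Tool frame: the origin (TCP) lies on the mounting face of the last link; the fingertips stand 173 mm ahead of it and the grasp point (between the pads) lies 155 mm ahead of it; z points along the fingers, y is the line along which they close (so a half turn about z gives the same grasp; the last joint's range is limited). The gripper opens to 85 mm and grips with 20 to 120 N. Pads are 22 mm wide; open, the fingers measure 114 mm over their backs; the gripper's body (76 mm by 85 mm) begins 54 mm behind the grasp point. The pads swing forward as they close: fully open they stand 13 mm farther back than shut.
Start: joints at [-1.466, 0.181, 1.607, -0, 1.354, -0.206], TCP at [0.176, -0.547, 0.405] pointing down, gripper open.
Joint ranges: [-2.99, 2.99], [-0.89, 2.07], [0.3, 2.58], [-1.14, 4.28], [0, 2.63], [-3.12, 3.12]. Speed limits (rad/s): [2.57, 2.57, 3.01, 3.14, 3.14, 3.14].

### API

Orientations are given as a unit quaternion [w, x, y, z].
In Python, from plant import robot gives the robot as it stands.
- The arm moves only by the tool jog_arm, called after "Request:" as name([rows], argument=value, ...), one row to a line, values as JSON. Schema: {"type":"object","properties":{"motion":{"type":"array","items":{"type":"array","items":{"type":"array","items":{"type":"number"},"minItems":6,"maxItems":6},"minItems":1,"maxItems":20},"minItems":1,"maxItems":1},"aperture":{"type":"number"},"grip_force":{"type":"number"},"only":{"type":"string"},"quiet":{"type":"boolean"},"lines":{"type":"string"}},"required":["motion"],"additionalProperties":false}. motion is a list that holds a single list of rows (three levels of brackets), with 1 to 20 rows, each of 6 numbers: dx, dy, dz in parts of the range, where 1.0 means 1 m, then a rotation vector rx, ry, rz in a scale on which 1.0 is 2 pi rad; each row is the pose to reach, as a shift and turn from the pose commanded when the call began, along the tool's axes at that moment; what a row does not reach only later rows make up. A row lasts 1/8 s, in which the tool goes at most 0.0625 m and 0.188 rad, less where a joint would pass 70% of its speed; a pose out of reach is approached as far as the arm can. aperture is the opening from 0.0 (shut) to 1.0 (fully open), set as the call begins (left out keeps the last). The fingers move at their own pace and stop on an object; grip_force is the grip in N (left out, the last holds). Time passes only in rows, so rows that do not move let the fingers close. The tool returns the time, the measured TCP pose, the force, the opening and the grip force at its end. only (a regular expression) keeps the lines of the reply that match it, lines (a string "A,B") keeps lines A to B, and quiet returns only ok. No shift or turn number may pass 1 either way. Input that does not fit is refused with a message, and nothing moves.
- robot.state(): the state, without advancing time (a new reading comes with each control period).
- robot.camera(name): name is "side" or "top"; returns a dict with "frame" (400x640x3 uint8, red, green, blue), "z_map" (400x640 float32, m along the optical axis (not along the pixel's ray), 0 where there is no reading), "fx", "fy", "cx", "cy" (pixels), "dist" ([k1, k2, p1, p2, k3] as OpenCV has them; the pictures are not rectified), "T" (4x4, takes a point from camera to world coordinates). Camera axes: x right, y down, z forward; pixel columns grow to the right and rows downward; lengths in m; the calibration is good to about 2 mm. A picture is of the moment at which its call begins.
- robot.job_done(): hands the job in; it is judged then, once.
The state is a dict: "t": time; "qpos": joint angles; "dq": joint speeds; "joint_efforts": joint torques, N m; "position": TCP position; "tool_rot": TCP orientation; "ft_force": force on the tool from outside, world axes, zero at the start; "moment": the same for the moment, N m; "width": opening from 0.0 (shut) to 1.0 (fully open); "finger_force": force on a finger pad.
Only numpy, scipy, OpenCV 4.12 (cv2) and the standard library are available. Lean on these libraries where they do the work, as an engineer would, in place of code of your own. Each camera call takes 0.05 s, during which the arm holds its last target. There are 200 camera calls.

## Working session

There is one attempt and no reset: what is moved stays moved. The work goes in short steps, Python scripts to look and compute and a tool call to move; the robot and the scene stay as the last step left them, time stands still between calls to the robot, and variables do not carry over. Pictures are saved under pics/ and viewed, at most 10 in all, crops included, and the job is handed in when it is done.

```bash
ls; mkdir -p pics
```

Run:
```python
from plant import robot
import cv2,numpy as np,pickle
s=robot.state();print(s['t'],s['position'],s['tool_rot'],s['width'])
for n in("side","top"):
    c=robot.camera(n);pickle.dump(c,open(n+'.pkl','wb'))
    cv2.imwrite(f'pics/{n}0.png',c['frame'][:,:,::-1]);print(n,c['fx'],c['cx'],c['cy'],c['dist'],np.round(c['T'],3).tolist())
```

```text
pics
0.0 [ 0.17583555 -0.54718988  0.40376338] [-8.87666651e-04  9.87949848e-01  1.54771785e-01  5.82015482e-05] 1.0018494535916365
side 454.2706760086264 322.01667752059404 201.35070154260387 [-0.00097601  0.          0.          0.          0.        ] [[-0.822, 0.505, -0.263, 0.712], [0.569, 0.729, -0.379, 0.332], [0.0, -0.461, -0.887, 0.825], [0.0, 0.0, 0.0, 1.0]]
top 432.1615725859075 314.65785045303113 197.2469024486118 [-0.11920239  0.          0.          0.          0.        ] [[0.026, -0.995, 0.101, 0.416], [-1.0, -0.026, 0.002, -0.01], [0.0, -0.101, -0.995, 0.892], [0.0, 0.0, 0.0, 1.0]]
```

View pics/top0.png

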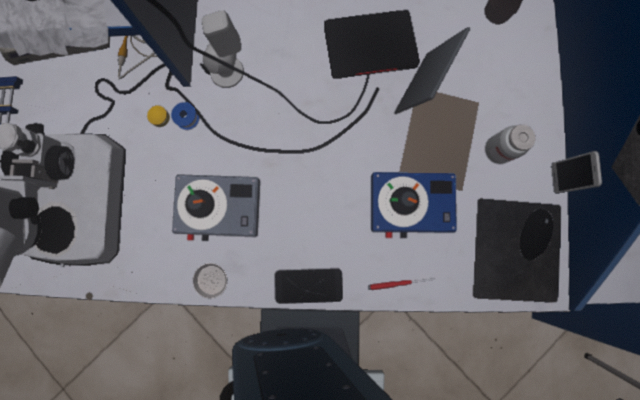

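View pics/side0.png

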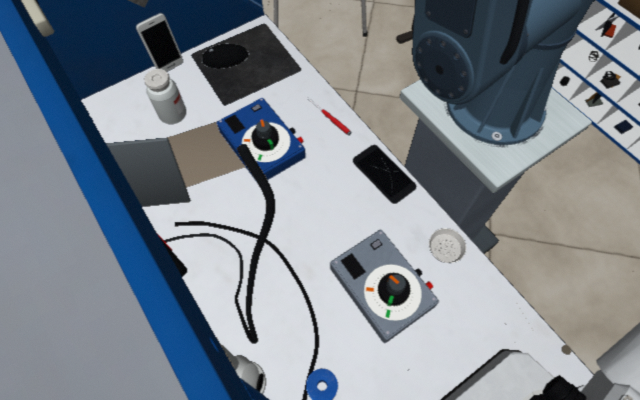

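The top view has the grey supply with its dial near (201,203) and the blue one with its dial near (405,201). The side view shows the blue dial near (265,138), with a dark cable passing close to it. I'll mask the colours and enlarge the blue dial.

Create h.py:
```python
import cv2,numpy as np,pickle
def K(c): return np.array([[c['fx'],0,c['cx']],[0,c['fy'],c['cy']],[0,0,1]])
def ray(c,uv):
    p=cv2.undistortPoints(np.array(uv,float).reshape(-1,1,2),K(c),np.array(c['dist']))[:,0]
    d=np.c_[p,np.ones(len(p))]@c['T'][:3,:3].T
    return c['T'][:3,3],d
def plane(c,uv,z):
    o,d=ray(c,uv); return o+d*((z-o[2])/d[:,2])[:,None]
def tri(c1,u1,c2,u2):
    A=[];b=[]
    for c,u in((c1,u1),(c2,u2)):
        o,d=ray(c,u);d=d[0]/np.linalg.norm(d[0]);P=np.eye(3)-np.outer(d,d);A.append(P);b.append(P@o)
    x,r,_,_=np.linalg.lstsq(np.vstack(A),np.hstack(b),rcond=None);return x,r
def blobs(c,lo,hi,box,mn=3):
    h=cv2.cvtColor(c['frame'],cv2.COLOR_RGB2HSV);m=cv2.inRange(h,np.array(lo),np.array(hi))
    x0,y0,x1,y1=box;M=np.zeros_like(m);M[y0:y1,x0:x1]=m[y0:y1,x0:x1]
    n,l,s,ce=cv2.connectedComponentsWithStats(M)
    return [(s[i,4],ce[i].round(2),s[i,:4]) for i in range(1,n) if s[i,4]>=mn]
G=((40,90,50),(85,255,255));O=((3,130,90),(18,255,255));B=((100,120,40),(125,255,255));W=((0,0,150),(179,50,255))
```

Run:
```python
from h import *
t=pickle.load(open('top.pkl','rb'));s=pickle.load(open('side.pkl','rb'))
for n,c,b in(('top',t,(365,165,462,242)),('side',s,(210,92,312,185))):
    x0,y0,x1,y1=b;cv2.imwrite(f'pics/{n}c.png',cv2.resize(c['frame'][y0:y1,x0:x1,::-1],None,fx=6,fy=6,interpolation=cv2.INTER_CUBIC))
    for k,m in(('G',G),('O',O),('W',W),('B',B)):
        for q in blobs(c,*m,b):
            print(n,k,q[0],q[1],q[2],plane(c,[q[1]],.045)[0].round(4))
    u,v=(405,201) if n=='top' else (265,138)
    print(c['z_map'][v,u])
```

```text
top G 14 [389.93 185.64] [388 184   5   5] [ 0.5294 -0.1569  0.045 ]
top G 26 [394.23 199.5 ] [391 198   7   4] [ 0.502  -0.1657  0.045 ]
top O 16 [415.25 186.31] [413 184   5   6] [ 0.5295 -0.2077  0.045 ]
top O 27 [412.22 199.85] [408 198   9   5] [ 0.5022 -0.2016  0.045 ]
top W 1499 [405.37 215.22] [365 165  97  77] [ 0.4714 -0.1881  0.045 ]
top W 1169 [401.49 202.54] [378 177  50  50] [ 0.4963 -0.1802  0.045 ]
top B 2178 [419.88 203.46] [373 173  83  58] [ 0.4954 -0.217   0.045 ]
0.7974957
side G 39 [270.28 143.  ] [267 139   7  10] [ 0.4917 -0.1747  0.045 ]
side G 14 [259.5 157. ] [258 155   4   5] [ 0.5279 -0.1578  0.045 ]
side O 21 [262.19 123.14] [261 120   4   7] [ 0.479  -0.2279  0.045 ]
side O 14 [246.79 139.71] [244 139   6   3] [ 0.5275 -0.2096  0.045 ]
side W 3173 [279.67 126.2 ] [210  92 102  93] [ 0.4527 -0.2     0.045 ]
side W 758 [268.89 144.79] [242 123  48  39] [ 0.4964 -0.1725  0.045 ]
side W 544 [234.31 178.08] [210 167  48  18] [ 0.5948 -0.1436  0.045 ]
side B 1953 [261.12 135.9 ] [217  99  88  80] [ 0.498  -0.2009  0.045 ]
0.90687686
```

View pics/topc.png

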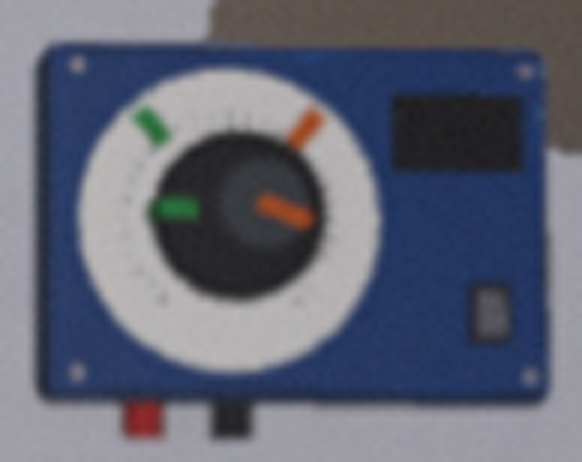

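View pics/sidec.png

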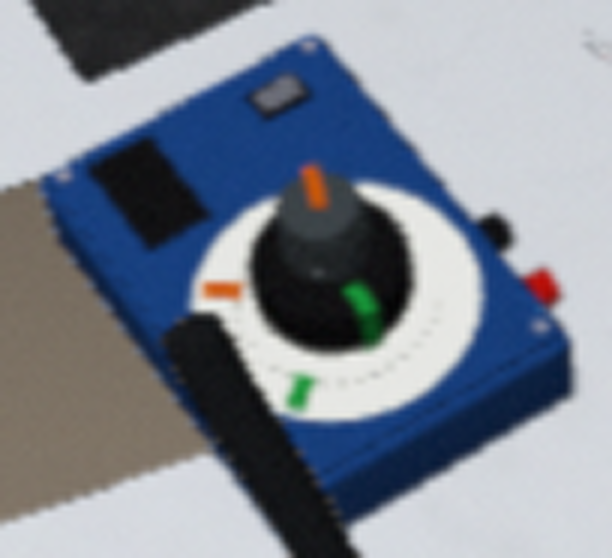

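The crops show the green mark near top px (390,186) with its pointer at (394,199.5). The orange mark is near (415,186) with its pointer at (412,200). The case is nearly square to the world axes. Next I'll triangulate these points, work out the pointer angles and check the obstacles.

Run:
```python
from h import *
t=pickle.load(open('top.pkl','rb'));s=pickle.load(open('side.pkl','rb'))
g=tri(t,(389.93,185.64),s,(259.5,157));o=tri(t,(415.25,186.31),s,(246.79,139.71));p=tri(t,(412.22,199.85),s,(262.19,123.14))
print('gmark',g,'omark',o,'optr',p)
d=(g[0]-o[0])[:2];L=np.linalg.norm(d);yaw=np.arctan2(d[1],d[0])-np.pi/2;m=(g[0]+o[0])[:2]/2
C=m-.0306*np.array([np.cos(yaw),np.sin(yaw)]);print('L',L,'yaw',np.degrees(yaw),'C',C)
# disc hull circle fit on plane, both views
for n,c,(x,y) in(('top',t,(383,214)),('side',s,(285,155))):
    h=cv2.cvtColor(c['frame'],cv2.COLOR_RGB2HSV);b=(365,165,462,242) if n=='top' else (210,92,312,185)
    M=cv2.inRange(h,np.array((0,0,130)),np.array((179,70,255)));_,l=cv2.connectedComponents(M);k=(l==l[y,x]).astype('u1')
    ct=cv2.convexHull(max(cv2.findContours(k,0,1)[0],key=len))[:,0];P=plane(c,ct,.045)[:,:2]
    A=np.c_[2*P,np.ones(len(P))];q=np.linalg.lstsq(A,(P**2).sum(1),rcond=None)[0];print(n,'disc',q[:2],np.sqrt(q[2]+q[0]**2+q[1]**2))
    for z,(lo,hi),bx,nm in((.0715,G,(391,197,399,204),'green'),(.099,O,(406,196,420,206),'orange')):
        if n=='side': bx=(264,136,280,142) if nm=='green' else (258,118,270,130)
        Bq=max(blobs(c,lo,hi,bx),key=lambda a:a[0]);X=plane(c,[Bq[1]],z)[0,:2];v=X-C
        print(n,nm,X,'r',np.linalg.norm(v),'ang',np.degrees(np.arctan2(v[1],v[0])-yaw))
        x0,y0,x1,y1=bx;hh=cv2.inRange(h,np.array(lo),np.array(hi))[y0:y1,x0:x1];yy,xx=np.nonzero(hh)
        Q=plane(c,np.c_[xx+x0,yy+y0],z)[:,:2];w=np.linalg.svd(Q-Q.mean(0))[2][0];print('  axis ang',np.degrees(np.arctan2(w[1],w[0])-yaw))
# world points from depth
def cloud(c):
    v,u=np.mgrid[0:400,0:640];o_,d=ray(c,np.c_[u.ravel(),v.ravel()]);z=c['z_map'].ravel();return (o_+d*z[:,None]).reshape(400,640,3)
for n,c,uvs in(('top',t,[(405,201),(435,201),(395,208),(435,75),(462,35),(375,92),(250,150),(340,118)]),('side',s,[(245,155),(262,200),(245,300),(155,170),(300,300)])):
    X=cloud(c)
    for u,v in uvs: print(n,u,v,X[v,u].round(3))
    a=X.reshape(-1,3);k=(abs(a[:,0]-.498)<.12)&(abs(a[:,1]+.2)<.13)&(a[:,2]>.075);print(n,'tall',a[k].min(0),a[k].max(0),k.sum())
```

```text
gmark (array([ 0.52878324, -0.15616936,  0.04795054]), array([1.76722418e-07])) omark (array([ 0.52872214, -0.20650236,  0.04957999]), array([4.48483075e-08])) optr (array([ 0.49605245, -0.18862557,  0.10048749]), array([9.82345991e-07]))
L 0.050333030801575515 yaw -0.06955422628219181 C [ 0.49815271 -0.18129871]
top disc [ 0.49910262 -0.18267819] 0.05029170084557029
top green [ 0.49932367 -0.16079127] r 0.020540842125764326 ang 86.80155838495034
  axis ang -87.94702732543715
top orange [ 0.49674955 -0.18942798] r 0.008249478095662613 ang -99.7235276524671
  axis ang -108.98099107924165
side disc [ 0.68381248 -0.27472259] 0.47055099029104624
side green [ 0.49735973 -0.16445502] r 0.01686234752647589 ang 92.76496277362321
  axis ang 134.91814927597844
side orange [ 0.49512245 -0.18915262] r 0.008418210124063952 ang -111.02845008860433
  axis ang 68.13709047137188
top 405 201 [ 0.494 -0.176  0.098]
top 435 201 [ 0.501 -0.247  0.047]
top 395 208 [ 0.483 -0.163  0.071]
top 435 75 [ 0.727 -0.226  0.133]
top 462 35 [ 0.794 -0.269  0.165]
top 375 92 [ 0.731 -0.129  0.019]
top 250 150 [0.603 0.131 0.   ]
top 340 118 [ 0.676 -0.057  0.005]
top tall [ 0.48359636 -0.19606722  0.07569335] [ 0.51961783 -0.16771287  0.10268595] 230
side 245 155 [0.665 0.183 0.597]
side 262 200 [ 0.567 -0.095 -0.003]
side 245 300 [0.701 0.068 0.002]
side 155 170 [ 0.716 -0.209  0.1  ]
side 300 300 [0.618 0.125 0.002]
side tall [ 0.47888581 -0.19554623  0.07504485] [ 0.51218122 -0.16601195  0.10271545] 240
```

The rows are not in the units I measure in: turns go in shares of 2 pi rad. I convert before sending: -0.45 rad / 6.2832 = -0.0716.

Request:
jog_arm([
  [[0.052, -0.031, 0.013, 0, 0, -0.0089], [0.105, -0.062, 0.026, 0, 0, -0.0178], [0.157, -0.093, 0.039, 0, 0, -0.0269], [0.209, -0.125, 0.052, 0, 0, -0.0358], [0.262, -0.156, 0.065, 0, 0, -0.0447], [0.314, -0.187, 0.078, 0, 0, -0.0536], [0.367, -0.218, 0.091, 0, 0, -0.0627], [0.419, -0.249, 0.104, 0, 0, -0.0716], [0.419, -0.249, 0.104, 0, 0, -0.0716], [0.419, -0.249, 0.104, 0, 0, -0.0716], [0.419, -0.249, 0.104, 0, 0, -0.0716]],
], aperture=1.0, grip_force=30)

```text
t: 1.48
position: [0.4981, -0.1834, 0.3009]
tool_rot: [0.0, 0.929, 0.37, 0.0]
ft_force: [-0.0, -0.9, -0.2]
width: 1.002
finger_force: 0.0
```

Run:
```python
from plant import robot
s=robot.state();print(s['qpos'],s['position'],s['tool_rot'])
```

```text
[-5.76518111e-01  2.02706797e-01  1.80733742e+00 -3.04577320e-04
  1.13115651e+00  2.35587274e-01] [ 0.49810976 -0.18340896  0.30094865] [2.39572853e-04 9.28883194e-01 3.70372723e-01 4.78649883e-07]
```

Request:
jog_arm([
  [[0.0013, -0.0007, 0.03, 0, 0, 0], [0.0013, -0.0007, 0.055, 0, 0, 0], [0.0013, -0.0007, 0.07, 0, 0, 0], [0.0013, -0.0007, 0.076, 0, 0, 0], [0.0013, -0.0007, 0.076, 0, 0, 0]],
])

```text
t: 2.1
position: [0.4991, -0.1813, 0.2249]
tool_rot: [0.0, 0.929, 0.371, 0.0]
ft_force: [0.5, -0.3, 0.1]
width: 1.001
finger_force: 0.0
```

Request:
jog_arm([
  [[0, 0, 0, 0, 0, 0], [0, 0, 0, 0, 0, 0], [0, 0, 0, 0, 0, 0], [0, 0, 0, 0, 0, 0], [0, 0, 0, 0, 0, 0], [0, 0, 0, 0, 0, 0], [0, 0, 0, 0, 0, 0], [0, 0, 0, 0, 0, 0]],
], aperture=0.4, grip_force=30)

```text
t: 3.1
position: [0.4997, -0.1812, 0.2259]
tool_rot: [0.001, 0.928, 0.371, 0.001]
ft_force: [-1.6, -0.0, 6.6]
width: 0.615
finger_force: 31.0
```

Converted, 0.84 rad / 6.2832 = 0.1337.

Request:
jog_arm([
  [[0, 0, 0, 0, 0, 0.0191], [0, 0, 0, 0, 0, 0.0414], [0, 0, 0, 0, 0, 0.0637], [0, 0, 0, 0, 0, 0.0859], [0, 0, 0, 0, 0, 0.1082], [0, 0, 0, 0, 0, 0.1257], [0, 0, 0, 0, 0, 0.1337], [0, 0, 0, 0, 0, 0.1337], [0, 0, 0, 0, 0, 0.1337], [0, 0, 0, 0, 0, 0.1337]],
])

```text
t: 4.35
position: [0.5, -0.1823, 0.226]
tool_rot: [0.002, 0.999, -0.04, 0.002]
ft_force: [0.9, -5.5, 2.2]
width: 0.615
finger_force: 31.2
```

Run:
```python
from plant import robot
import pickle,cv2
from h import *
s=robot.state();print(s['position'],s['tool_rot'],s['ft_force'],s['moment'])
for n,b in(('side',(190,60,330,185)),('top',(345,150,475,250))):
    c=robot.camera(n);x0,y0,x1,y1=b;cv2.imwrite(f'pics/{n}1.png',cv2.resize(c['frame'][y0:y1,x0:x1,::-1],None,fx=4,fy=4,interpolation=cv2.INTER_CUBIC))
    pickle.dump(c,open(n+'1.pkl','wb'))
    print(n,[(q[0],q[1]) for q in blobs(c,*G,b)])
```

```text
[ 0.49995658 -0.18227406  0.22596332] [ 0.00192857  0.99921305 -0.03958083  0.00170555] [ 0.87117614 -5.46618137  2.248163  ] [-1.06858776 -0.08183662 -0.11017263]
side [(np.int32(40), array([260.38, 144.25])), (np.int32(14), array([259.5, 157. ]))]
top [(np.int32(8), array([389.12, 184.88]))]
```

View pics/side1.png

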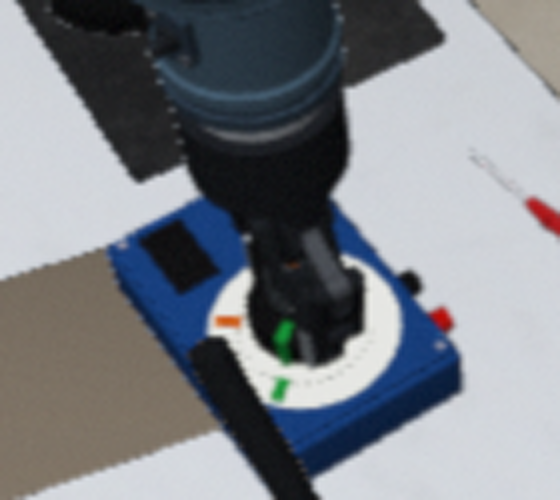

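Side crop: the green pointer (260,144 in the full image) appears to line up with the green mark (259.5,157). I'll release, rise to the fine knob's height and measure it.

Request:
jog_arm([
  [[0, 0, 0, 0, 0, 0], [0, 0, 0, 0, 0, 0], [0, 0, 0, 0, 0, 0], [0, 0, 0, 0, 0, 0], [0.0007, 0.0012, -0.012, 0, 0, 0], [0.0007, 0.0012, -0.024, 0, 0, 0], [0.0007, 0.0012, -0.024, 0, 0, 0]],
], aperture=1.0, grip_force=30)

```text
t: 5.32
position: [0.5004, -0.1825, 0.2505]
tool_rot: [0.001, 0.999, -0.04, 0.001]
ft_force: [-0.5, 0.5, -0.3]
width: 0.999
finger_force: 0.0
```

Run:
```python
from plant import robot
import pickle,cv2
from h import *
C=np.array([.4993,-.1825])
c=robot.camera('side');b=(190,60,330,185);x0,y0,x1,y1=b
cv2.imwrite('pics/side2.png',cv2.resize(c['frame'][y0:y1,x0:x1,::-1],None,fx=5,fy=4.8,interpolation=cv2.INTER_CUBIC))
h=cv2.cvtColor(c['frame'],cv2.COLOR_RGB2HSV)
for nm,(lo,hi) in(('G',G),('O',O)):
    for q in blobs(c,lo,hi,b):
        print(nm,q[0],q[1],q[2])
def proj(P): return cv2.projectPoints(np.array(P,float),cv2.Rodrigues(np.linalg.inv(c['T'])[:3,:3])[0],np.linalg.inv(c['T'])[:3,3],K(c),np.array(c['dist']))[0][:,0].round(1)
# expected pixel of the pointer's outer top corner edge for several angles
for a in(25,32,40,48,55):
    r=np.radians(a);v=np.array([np.cos(r),np.sin(r)]);print(a,proj([[*(C+k*v),.0715] for k in(.015,.028)]+[[*(C+.0285*v),.051]]).tolist())
```

```text
G 40 [260.48 144.38] [258 140   6  11]
G 14 [259.5 157. ] [258 155   4   5]
O 6 [261.5 120.5] [260 120   4   2]
O 14 [246.79 139.71] [244 139   6   3]
25 [[259.6, 139.9], [255.9, 144.5], [257.1, 150.4]]
32 [[260.4, 140.2], [257.4, 145.2], [258.6, 151.1]]
40 [[261.3, 140.5], [259.2, 145.7], [260.4, 151.6]]
48 [[262.3, 140.7], [261.1, 146.0], [262.3, 151.9]]
55 [[263.2, 140.7], [262.8, 146.1], [264.0, 152.0]]
```

View pics/side2.png

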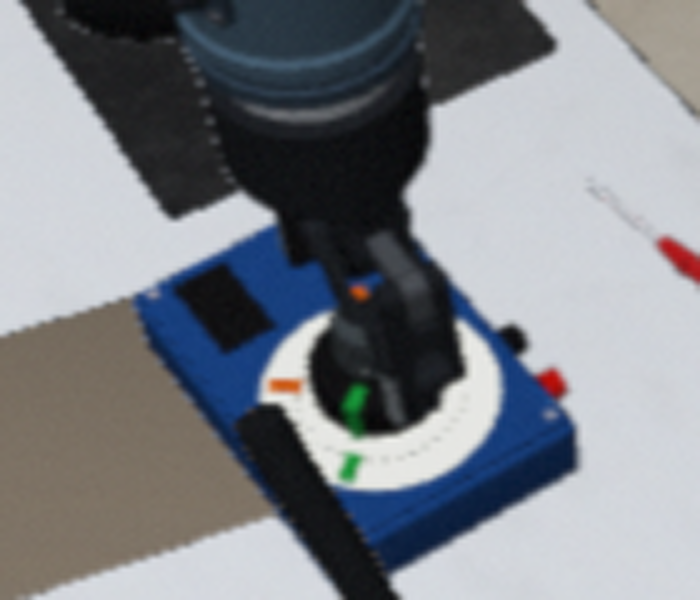

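The green pointer reads about 40°, so it is on its mark. Next I grip the fine knob and turn it counterclockwise by about 1.2 rad.

Request:
jog_arm([
  [[-0.0005, 0, 0, 0, 0, 0], [-0.0005, 0, 0, 0, 0, 0], [-0.0005, 0, 0, 0, 0, 0], [-0.0005, 0, 0, 0, 0, 0], [-0.0005, 0, 0, 0, 0, 0], [-0.0005, 0, 0, 0, 0, 0], [-0.0005, 0, 0, 0, 0, 0], [-0.0005, 0, 0, 0, 0, 0], [-0.0005, 0, 0, 0, 0, 0], [-0.0005, 0, 0, 0, 0, 0]],
], aperture=0.1, grip_force=25)

```text
t: 6.62
position: [0.4991, -0.1826, 0.2488]
tool_rot: [0.001, 0.999, -0.04, -0.0]
ft_force: [-3.2, -4.1, 0.9]
width: 0.33
finger_force: 25.1
```

Request:
jog_arm([
  [[0, 0, 0, 0, 0, -0.0191], [0, 0, 0, 0, 0, -0.0414], [0, 0, 0, 0, 0, -0.0637], [0, 0, 0, 0, 0, -0.0859], [0, 0, 0, 0, 0, -0.1082], [0, 0, 0, 0, 0, -0.1305], [0, 0, 0, 0, 0, -0.1528], [0, 0, 0, 0, 0, -0.1719], [0, 0, 0, 0, 0, -0.1846], [0, 0, 0, 0, 0, -0.191], [0, 0, 0, 0, 0, -0.191], [0, 0, 0, 0, 0, -0.191], [0, 0, 0, 0, 0, -0.191]],
])

```text
t: 8.25
position: [0.4989, -0.1823, 0.2487]
tool_rot: [-0.0, 0.847, 0.531, -0.0]
ft_force: [-4.0, -3.2, 3.2]
width: 0.327
finger_force: 25.2
```

Request:
jog_arm([
  [[0, 0, 0, 0, 0, 0], [0, 0, 0, 0, 0, 0], [0, 0, 0, 0, 0, 0], [0, 0, 0, 0, 0, 0], [0, 0, -0.03, 0, 0, 0], [0, 0, -0.07, 0, 0, 0], [0, 0, -0.11, 0, 0, 0], [-0.05, 0.01, -0.12, 0, 0, 0], [-0.1, 0.02, -0.12, 0, 0, 0], [-0.15, 0.03, -0.12, 0, 0, 0], [-0.2, 0.04, -0.12, 0, 0, 0], [-0.2, 0.04, -0.12, 0, 0, 0], [-0.2, 0.04, -0.12, 0, 0, 0]],
], aperture=1.0)

```text
t: 9.88
position: [0.4481, -0.3792, 0.3683]
tool_rot: [-0.001, 0.847, 0.531, 0.0]
ft_force: [-0.4, 0.3, 0.6]
width: 0.999
finger_force: 0.0
```

Run:
```python
from plant import robot
from h import *
C=np.array([.4993,-.1825])
for n,b in(('top',(365,165,462,242)),('side',(210,92,312,185))):
    c=robot.camera(n);x0,y0,x1,y1=b
    cv2.imwrite(f'pics/{n}3.png',cv2.resize(c['frame'][y0:y1,x0:x1,::-1],None,fx=6,fy=6,interpolation=cv2.INTER_CUBIC))
    for nm,m in(('G',G),('O',O)):
        z=.0715 if nm=='G' else .1
        for q in blobs(c,*m,b):
            X=plane(c,[q[1]],z)[0,:2]-C;print(n,nm,q[0],q[1],q[2],'r',np.linalg.norm(X).round(4),'ang if ptr',np.degrees(np.arctan2(X[1],X[0])).round(1))
            x,y,w,h_=q[2];H=cv2.inRange(cv2.cvtColor(c['frame'],cv2.COLOR_RGB2HSV),np.array(m[0]),np.array(m[1]))[y:y+h_,x:x+w];yy,xx=np.nonzero(H)
            Q=plane(c,np.c_[xx+x,yy+y],z)[:,:2];v=np.linalg.svd(Q-Q.mean(0))[2][0];print('   axis',np.degrees(np.arctan2(v[1],v[0])).round(1))
```

```text
top G 14 [389.93 185.64] [388 184   5   5] r 0.0402 ang if ptr 48.7
   axis -136.7
top G 23 [398.52 191.22] [396 189   6   6] r 0.0211 ang if ptr 39.8
   axis -134.0
top O 16 [415.25 186.31] [413 184   5   6] r 0.0259 ang if ptr -28.4
   axis 142.9
top O 27 [411.   195.85] [408 192   7   8] r 0.0065 ang if ptr -42.8
   axis 141.6
side G 40 [260.38 144.25] [258 140   6  11] r 0.0241 ang if ptr 42.7
   axis 55.6
side G 14 [259.5 157. ] [258 155   4   5] r 0.0541 ang if ptr 49.9
   axis 42.0
side O 25 [259.68 125.  ] [256 124   9   3] r 0.0055 ang if ptr -62.3
   axis 144.6
side O 14 [246.79 139.71] [244 139   6   3] r 0.0427 ang if ptr 15.1
   axis 133.9
```

View pics/top3.png

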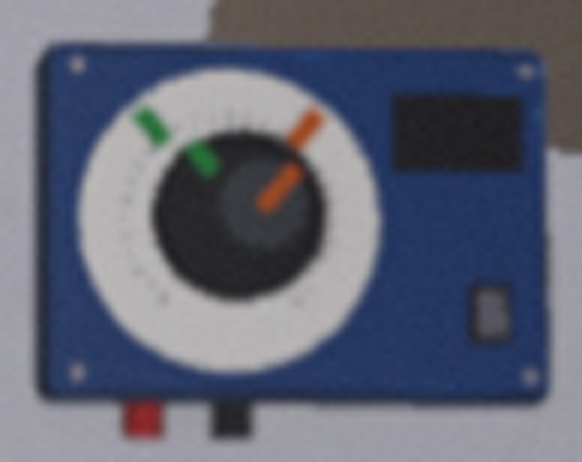

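View pics/side3.png

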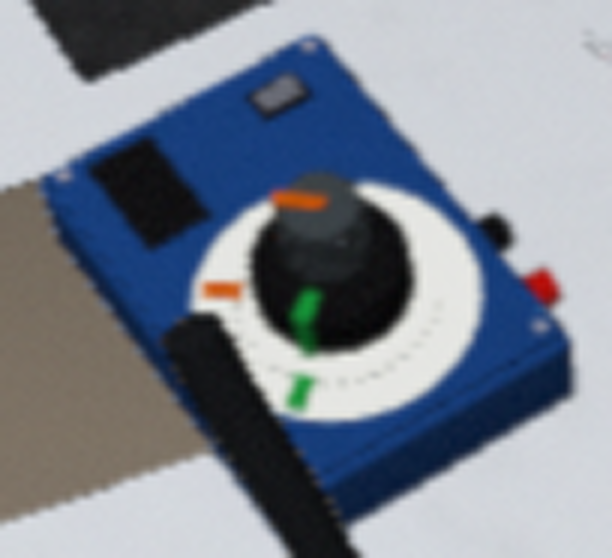

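Both views show the pointers parallel to their marks: green at about 40°, and orange at about -38° to -40°. The arm is clear of everything, so I'm handing in.

```bash
python3 -c "
from plant import robot
print(robot.job_done())"
```

```text
the job is handed in; nothing more can be done
None
```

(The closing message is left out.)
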